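# Nest the rinsed strainer cups and hold them over the drip jar

## Robot

A 6-joint arm with a two-finger parallel gripper is mounted at the origin on the work surface. World frame = base frame: x ahead of the robot, y to its left, z up, the work surface at z = 0. Lengths are in mm, angles in rad, forces in N, time in s.
With the tool pointing down it reaches from about 350 to 800 mm from the base axis. Payload 7.3 kg.
Tool frame: the origin (TCP) lies at the very end of the fingers, on their centre line; the grasp point (between the pads) lies 19 mm behind it; z points along the fingers, y is the line along which they close (so a half turn about z gives the same grasp; the last joint's range is limited). The gripper opens to 85 mm and grips with 20 to 120 N. Pads are 22 mm wide; open, the fingers measure 114 mm over their backs; the gripper's body (76 mm by 85 mm) begins 54 mm behind the grasp point. The pads swing forward as they close: fully open they stand 13 mm farther back than shut.
Start: joints at [-1.337, 0.342, 1.524, -0, 1.275, -0.146], TCP at [194.66, -487.601, 204.522] pointing down, gripper open.
Joint ranges: [-2.53, 2.53], [-0.77, 2.02], [0.04, 2.7], [-1, 4.14], [0.28, 2.66], [-3.11, 3.11]. Speed limits (rad/s): [2.57, 2.57, 3.14, 3.14, 3.14, 3.14].

## Interface

Orientations are given as a rotation vector (axis times angle).
In Python, from station import robot, eyes gives the robot as it stands. The module is installed in compiled form; this text tells all that it offers.
- The arm moves only by the shell command python3 -m pendant 'ROWS' [OPENING]. ROWS is JSON, one flat list of numbers, 4 for each row, row after row: the shift along the tool's x, y, z in units of 25 mm (1.0 is 25 mm), then the turn about the tool's z in units of 6 degrees (1.0 is 6 degrees). A call has 1 to 12 rows; each row is the pose to reach, as a shift and turn from the pose commanded when the call began, along the tool's axes at that moment; what a row does not reach only later rows make up. A row lasts 1/10 s, in which the tool goes at most 50 mm and 8.59 degrees, less where a joint would pass 70% of its speed; a pose out of reach is approached as far as the arm can. A call with a gripper value outside its range is refused whole. OPENING is the finger opening in mm, from 0 to 85.4, set as the call begins (- or left out, the last holds). The fingers move at their own pace and stop on an object; the grip force is fixed at half the most. Time passes only in rows, so rows that repeat a pose let the fingers close. It gives the time, the measured TCP pose, the force, the opening and the grip force at its end, in the units of the state.
- robot.state(): the state, without advancing time (a new reading comes with each control period).
- eyes.camera(name): name is "scene" or "top"; returns a dict with "img" (384x512x3 uint8, red, green, blue), "range_z" (384x512 float32, mm along the optical axis (not along the pixel's ray), 0 where there is no reading), "mtx" (3x3 intrinsics, pixels), "cam_to_world" (4x4, takes a point from camera to world coordinates). Camera axes: x right, y down, z forward; pixel columns grow to the right and rows downward; lengths in mm; the calibration is good to about 2 mm. A picture is of the moment at which its call begins.
- robot.close_job(): hands the job in; it is judged then, once.
The state is a dict: "t": time; "joints": joint angles; "qd": joint speeds; "joint_torque": joint torques, N m; "ee_pos": TCP position; "tool_rot": TCP orientation; "contact_force": force on the tool from outside, world axes, zero at the start; "wrist_torque": the same for the moment, N m; "gripper_width": finger opening in mm; "grasp_force": force on a finger pad.
Only numpy, scipy, OpenCV 4.12 (cv2) and the standard library are available. Lean on these libraries where they do the work, as an engineer would, in place of code of your own. Each camera call takes 0.05 s, during which the arm holds its last target. There are 200 camera calls.

## Task

The two rinsed strainer cups have to drip off: set the white cup upright into the blue one until it is fully seated, then grip the blue cup and carry the nested pair over the yellow splash guard without touching the guard. Finish still holding the pair, upright and motionless, with the blue cup's bottom centred about a centimetre above the mouth of the open glass drip jar; do not let go. Never touch the drip jar, and leave the orange hut, the jar of filter rings and the black feeding tube undisturbed.

Things in the scene. Friction and masses are not known exactly. Their poses are not given: they have to be found in the camera images.
- white_cup: white plastic strainer cup, loose, upright, open top, 54 mm high, about 50 g. Origin: centre of underside; z up its axis. Cone with drain holes, outer diameter 28 mm at the foot, 47 mm at height 40; there a thick collar, 58 mm outside, height 40 to 47 mm, with a flat shoulder underneath; then a thinner rim, 54 mm outside, 50 mm inside, height 47 to 54 mm. The two cups start 40 mm or more apart along x
- blue_cup: blue plastic strainer cup, same shape and size, loose, upright. Origin: centre of underside; z up its axis. Nested, the white collar's shoulder sits on the blue rim: white origin 14 mm above blue origin, pair 68 mm high; cones guide the last 15 mm of a released cup. Fingertips below the white collar can land on the blue collar. Grip the pair low, pads centred near 35 to 40 mm up, or they may take only the white cup
- guard: yellow splash guard, fixed: an upright sheet 400 mm long (along its x), 8 mm thick (along its y), top edge 100 mm above the work surface, with two black feet 60 mm wide. It stands between the cups (on the robot's left, +y) and the drip jar (right, -y). Origin: centre of its underside, z up
- drip_jar: open wide-mouth jar of green glass, loose, upright, 85 mm high, 84 mm in diameter, the mouth 72 mm inside. Origin: centre of its underside; z up
- jar_mouth (a point): centre of the drip jar's mouth, level with its rim, 85 mm above the work surface; z up
- hut: bystander: orange resin coconut hut, a dome 92 mm in diameter and 78 mm high, loose. Origin: centre of its underside
- ring_jar: bystander: clear screw-top jar of ceramic filter rings with a black lid, 74 mm in diameter, 120 mm high, loose. Origin: centre of its underside
- feed_tube: bystander: black plastic feeding tube lying along its x, 210 mm long, 28 mm wide, 24 mm high, loose. Origin: under its middle, on the work surface
Mind the look-alikes: they are no part of the job. Of the things like the blue_cup, leave any that is brown, pink or red; of the rest the larger one is meant.

How it is judged (in metres and radians):
On the way, in this order (a step that is already met when the one before it is completed fails the run):
1. the white cup sits fully down in the blue cup, which stands on the work surface (horizontal distance between white_cup and blue_cup below 0.004 m and z of white_cup in the frame of blue_cup between 0.011 and 0.017 m and angle between the z axis of white_cup and the z axis of blue_cup, either way round below 0.08 rad and angle between white_cup's own z axis and vertical below 0.5 rad and height (world z) of blue_cup below 0.004 m and angle between blue_cup's own z axis and vertical below 0.06 rad), for 0.2 s.
2. the nested pair passes over the splash guard: the blue cup's underside centre above the guard's top edge, within its length (horizontal distance between white_cup and blue_cup below 0.004 m and z of white_cup in the frame of blue_cup between 0.011 and 0.017 m and angle between the z axis of white_cup and the z axis of blue_cup, either way round below 0.08 rad and angle between white_cup's own z axis and vertical below 0.5 rad and height (world z) of blue_cup above 0.1 m and y of blue_cup in the frame of guard between -0.03 and 0.03 m and x of blue_cup in the frame of guard between -0.2 and 0.2 m), for 0.04 s.
At the end, for the whole second after the job is handed in: White cup seated in blue (within 4 mm, 0.08 rad, 11 to 17 mm up); fingers hold blue upright (0.1 rad) and still (0.02 m/s), underside within 12 mm sideways of the jar mouth's centre and 3 to 25 mm above the rim, not touching; jar upright, within 10 mm of its start (horizontal distance between white_cup and blue_cup below 0.004 m and z of white_cup in the frame of blue_cup between 0.011 and 0.017 m and angle between the z axis of white_cup and the z axis of blue_cup, either way round below 0.08 rad and angle between white_cup's own z axis and vertical below 0.5 rad and horizontal distance between blue_cup and jar_mouth below 0.012 m and z of blue_cup in the frame of jar_mouth between 0.003 and 0.025 m and angle between blue_cup's own z axis and vertical below 0.1 rad and linear speed of each of blue_cup, white_cup below 0.02 m/s and contact force between the fingers and blue_cup above 0.5 N and contact force between blue_cup and drip_jar below 0.05 N and distance of drip_jar from where it was at the start of the episode below 0.01 m and angle between drip_jar's own z axis and vertical below 0.05 rad); the arm keeps its last pose, push and grip.
It fails at once if the splash guard is touched (contact force between guard and anything else above 0.5 N).
It fails at once if the drip jar is touched by a cup or the robot (contact force between drip_jar and white_cup above 0.3 N or contact force between drip_jar and blue_cup above 0.3 N or contact force between drip_jar and the fingers above 0.3 N or contact force between drip_jar and the arm above 0.3 N).
It fails at once if the coconut hut is pushed more than 15 mm or tipped (distance of hut from where it was at the start of the episode above 0.015 m or angle between hut's own z axis and vertical above 0.3 rad).
It fails at once if the jar of filter rings is pushed more than 15 mm or tipped (distance of ring_jar from where it was at the start of the episode above 0.015 m or angle between ring_jar's own z axis and vertical above 0.3 rad).
It fails at once if the feeding tube is pushed more than 15 mm or tipped (distance of feed_tube from where it was at the start of the episode above 0.015 m or angle between feed_tube's own z axis and vertical above 0.3 rad).
It also fails if it takes over 64 s, if anything falls off the work surface, if the arm or the gripper's body presses on something with over 40 N, if the wrist force passes 120 N, or if a joint passes its speed limit or range.

## Working session

There is one attempt and no reset: what is moved stays moved. The work goes in short steps, Python scripts to look and compute and a shell command to move; the robot and the scene stay as the last step left them, time stands still between calls to the robot, and variables do not carry over. Pictures are saved under pics/ and viewed, at most 11 in all, crops included, and the job is handed in when it is done.

```bash
mkdir -p pics
cat > h.py <<'E'
import numpy as np,cv2
from station import robot,eyes
def cam(n):
    c=eyes.camera(n); z=c["range_z"].astype(float); K=np.array(c["mtx"]);T=np.array(c["cam_to_world"])
    v,u=np.mgrid[:384,:512]
    P=np.stack([(u-K[0,2])/K[0,0]*z,(v-K[1,2])/K[1,1]*z,z,np.ones_like(z)],-1)@T.T
    P=P[...,:3]; P[z==0]=np.nan
    return c["img"],P,K,T
def save(n,img): cv2.imwrite("pics/"+n,img[:,:,::-1])
E
python3 - <<'E'
from h import *
for n in("scene","top"):
    i,P,K,T=cam(n); save(n+".png",i); np.savez(n+".npz",i=i,P=P,K=K,T=T); print(T[:3].round(2).tolist(),K[0,0])
a=robot.state();print(a["t"],a["ee_pos"],a["tool_rot"])
E
```

```text
[[0.17, 0.67, -0.72, 1274.96], [0.98, -0.12, 0.13, -34.88], [0.0, -0.73, -0.68, 798.41]] 349.1050323168288
[[0.0, -0.99, 0.11, 401.65], [-1.0, -0.01, -0.03, 96.64], [0.03, -0.11, -0.99, 1218.47]] 482.67207997169965
0.1 [ 194.56161353 -487.21316552  203.92137616] [-3.08383489e+00 -5.92680177e-01  5.36148426e-05]
```

View pics/scene.png

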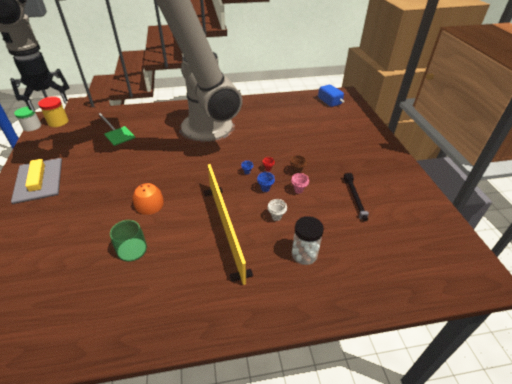

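View pics/top.png

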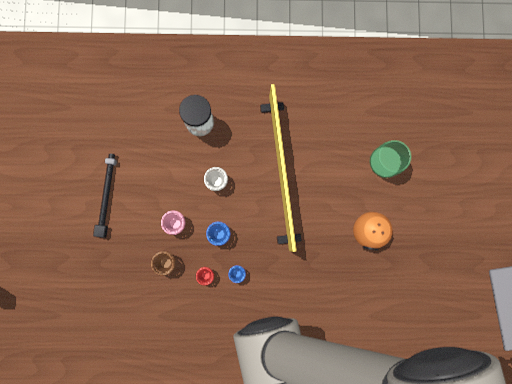

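The views show the white cup at (216,179), the target blue cup at (219,234), a small blue look-alike at (237,274), the guard from about (273,88) to (294,249), and the drip jar at (391,160) in the top image.

```bash
cat >> h.py <<'E'
def ray(u,v,K,T,h):
    d=T[:3,:3]@np.array([(u-K[0,2])/K[0,0],(v-K[1,2])/K[1,1],1]); o=T[:3,3]
    return o+d*(h-o[2])/d[2]
def outline(i,P,K,T,u0,v0,r,test,h,hh=None):
    hsv=cv2.cvtColor(i,cv2.COLOR_RGB2HSV).astype(int); m=test(hsv).astype(np.uint8)
    w=np.zeros_like(m); w[v0-r:v0+r,u0-r:u0+r]=1; m*=w
    n,l,s,c=cv2.connectedComponentsWithStats(m); 
    cs,_=cv2.findContours(m,0,1); k=max(cs,key=cv2.contourArea); hu=cv2.convexHull(k)[:,0]
    W=np.array([ray(u,v,K,T,h)[:2] for u,v in cv2.convexHull(k)[:,0]],np.float32)
    return hu,W,m
white=lambda q:(q[...,1]<70)&(q[...,2]>110)
blue=lambda q:(abs(q[...,0]-113)<14)&(q[...,1]>110)&(q[...,2]>50)
green=lambda q:(abs(q[...,0]-70)<20)&(q[...,1]>70)
def circ(X):
    A=np.c_[2*X,np.ones(len(X))]; s=np.linalg.lstsq(A,(X**2).sum(1),rcond=None)[0]
    return s[0],s[1],np.sqrt(s[2]+s[0]**2+s[1]**2)
E
python3 - <<'E'
from h import *
D={n:np.load(n+".npz") for n in("scene","top")}
g=lambda n:[D[n][k] for k in"iPKT"]
for nm,t,h,pt,ps in(("white",white,47,(216,179),(277,209)),("blue",blue,47,(219,234),(266,182)),("sblue",blue,35,(237,274),(247,167)),("jar",green,85,(391,160),(128,240))):
  for n,(u,v) in(("top",pt),("scene",ps)):
    i,P,K,T=g(n); hu,W,m=outline(i,P,K,T,u,v,30 if nm=="jar" else 17,t,h)
    z=P[...,2]; s=(m>0)&(z>h-8 if nm!="jar" else z>80)
    print(nm,n,"minEncl",cv2.minEnclosingCircle(W),m.sum(),"pts",s.sum(),np.nanmax(z[m>0]).round(1),np.round(circ(P[s][:,:2]),1) if s.sum()>5 else "", "c@h",np.round(ray(*hu.mean(0),K,T,h),1))
i,P,K,T=g("top")
q=cv2.cvtColor(i,cv2.COLOR_RGB2HSV).astype(int); m=(abs(q[...,0]-27)<6)&(q[...,1]>140)&(P[...,2]>90)&(P[...,2]<110)
X=P[m]; b=cv2.minAreaRect(X[:,:2].astype(np.float32)); print("guard",b,cv2.boxPoints(b).round())
for nm,(u,v) in dict(pink=(173,222),hut=(373,230),ring=(196,110),tube=(106,196)).items(): print(nm,ray(u,v,K,T,45).round())
E
```

```text
white top minEncl ((559.1195068359375, 171.25933837890625), 29.92571258544922) 462 pts 185 58.0 [558.  171.5  25.3] c@h [559.6 171.8  47. ]
white scene minEncl ((568.2596435546875, 171.2439727783203), 42.32151412963867) 274 pts 154 56.1 [562.7 171.   25.9] c@h [563.2 170.5  47. ]
blue top minEncl ((425.98345947265625, 163.0518798828125), 28.626386642456055) 441 pts 169 58.0 [425.1 163.6  25.2] c@h [424.3 166.3  47. ]
blue scene minEncl ((437.3472595214844, 157.46426391601562), 44.87179183959961) 240 pts 124 54.8 [429.6 163.4  25.8] c@h [433.7 165.   47. ]
sblue top minEncl ((329.42608642578125, 117.2726821899414), 21.00636863708496) 234 pts 94 42.7 [328.3 117.9  18. ] c@h [326.  115.6  35. ]
sblue scene minEncl ((341.4574279785156, 113.1231689453125), 33.26840591430664) 156 pts 110 54.8 [378.3 120.4  52.9] c@h [338.8 114.4  35. ]
jar top minEncl ((605.1919555664062, -249.95216369628906), 50.85906982421875) 1102 pts 137 89.0 [ 611.6 -259.4   37.3] c@h [ 608.8 -249.9   85. ]
jar scene minEncl ((645.9853515625, -248.28500366210938), 70.89234161376953) 995 pts 112 86.7 [ 616.  -260.3   37. ] c@h [ 658.8 -254.1   85. ]
guard ((578.5874633789062, 9.831037521362305), (390.6116027832031, 8.506040573120117), 7.259398460388184) [[384. -11.]
 [385. -19.]
 [773.  30.]
 [772.  39.]]
pink [453. 272.  45.]
hut [ 436. -215.   45.]
ring [731. 222.  45.]
tube [514. 435.  45.]
```

```bash
python3 -m pendant '[3,-2,0,1, 6,-4,0,2, 9,-6,0,3, 12,-8,0,3.63, 14.5,-8.8,0,3.63, 14.5,-8.8,0,3.63, 14.5,-8.8,0,3.63, 14.5,-8.8,0,3.63, 14.5,-8.8,0,3.63, 14.5,-8.8,0,3.63, 14.5,-8.8,0,3.63, 14.5,-8.8,0,3.63]' 85
```

```text
t: 1.3
ee_pos: [449.1, -149.6, 204.3]
tool_rot: [3.141, -0.002, -0.001]
contact_force: [0.8, 0.8, 0.1]
gripper_width: 85.0
grasp_force: 0.0
```

```bash
python3 -m pendant '[-0.2,-2,0,0, -0.4,-4,0,0, -0.6,-6,0,0, -0.88,-8,0,0, -0.88,-10,0,0, -0.88,-12,1,0, -0.88,-12.52,2,0, -0.88,-12.52,3.4,0, -0.88,-12.52,3.4,0, -0.88,-12.52,3.4,0, -0.88,-12.52,3.4,0, -0.88,-12.52,3.4,0]' 85
python3 - <<'E'
from h import *
i,P,K,T=cam("scene"); save("s2.png",cv2.resize(i[100:260,160:380],(660,480)))
E
```

```text
t: 2.5
ee_pos: [429.1, 163.6, 121.1]
tool_rot: [-3.141, 0.003, -0.005]
contact_force: [-0.0, -0.6, 0.4]
gripper_width: 84.9
grasp_force: 0.0
```

View pics/s2.png

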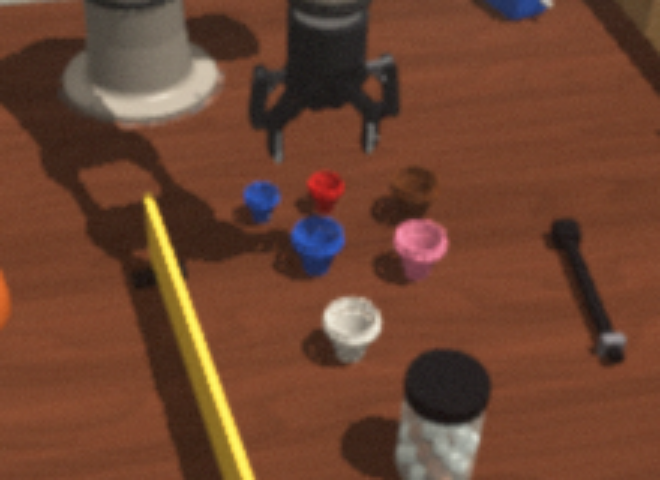

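The gripper (crop around 322,120) hangs centred over the blue cup (318,245), with clear room on both sides. I'll go down and squeeze to centre it.

```bash
python3 -m pendant '[0,0,1,0, 0,0,2,0, 0,0,3,0, 0,0,3.6,0, 0,0,3.6,0, 0,0,3.6,0]' 85 && python3 -m pendant '[0,0,0,0, 0,0,0,0, 0,0,0,0, 0,0,0,0, 0,0,0,0, 0,0,0,0, 0,0,0,0, 0,0,0,0, 0,0,0,0, 0,0,0,0]' 50
```

```text
t: 3.15
ee_pos: [428.5, 164.0, 30.2]
tool_rot: [-3.142, 0.001, -0.002]
contact_force: [0.4, 0.3, -0.4]
gripper_width: 84.7
grasp_force: 0.0
t: 4.15
ee_pos: [427.9, 164.1, 29.4]
tool_rot: [3.142, -0.001, -0.0]
contact_force: [-0.7, -0.5, -0.6]
gripper_width: 49.7
grasp_force: 0.0
```

Run:
```python
from h import *
i,P,K,T=cam("scene"); save("s3.png",cv2.resize(i[120:220,210:330],(720,600)))
```

```text
(no output)
```

View pics/s3.png

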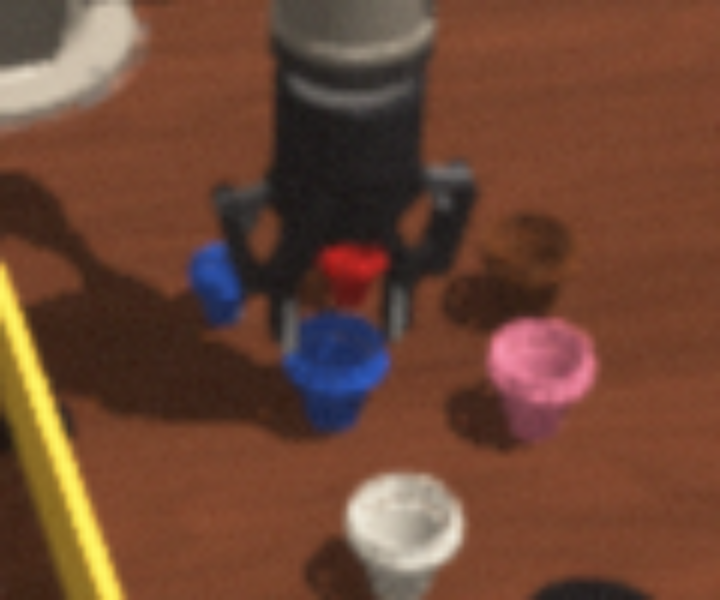

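```bash
cat >> h.py <<'E'
def proj(p,K,T):
    c=np.linalg.inv(T)@np.r_[p,1]; return (K@(c[:3]/c[2]))[:2].round(1)
E
python3 - <<'E'
from h import *
s=robot.state(); print(s["ee_pos"],s["joints"])
i,P,K,T=cam("scene")
for p in[(428,164,30),(428,139,30),(428,189,30),(428,164,54)]:
    u,v=proj(p,K,T);print(p,u,v,"crop",(u-210)*6,(v-120)*6)
for u,v in((258,172),(258,176),(276,172),(276,175),(266,166),(266,190),(257,168)): print(u,v,P[v,u].round(1),i[v,u])
hu,W,m=outline(i,P,K,T,266,182,17,blue,47);k=(m>0)&(P[...,2]>39)&(P[...,2]<60);print(circ(P[k][:,:2]),k.sum())
i,P,K,T=cam("top"); save("t3.png",cv2.resize(i[180:310,140:310],(680,520)))
hu,W,m=outline(i,P,K,T,219,234,17,blue,47);k=(m>0)&(P[...,2]>39)&(P[...,2]<60);print(circ(P[k][:,:2]),k.sum())
E
```

```text
[427.87589679 164.10497534  29.44885111] [ 1.98802079e-01  4.58309235e-01  1.92297462e+00 -1.30782187e-04
  7.60325051e-01  1.77005351e+00]
(428, 164, 30) 265.8 182.6 crop 334.80000000000007 375.59999999999997
(428, 139, 30) 258.4 183.4 crop 290.39999999999986 380.40000000000003
(428, 189, 30) 273.2 181.7 crop 379.19999999999993 370.19999999999993
(428, 164, 54) 266.0 177.1 crop 336.0 342.59999999999997
258 172 [439.1 134.6  88.9] [89 84 82]
258 176 [442.7 134.1  75.3] [101 103  98]
276 172 [440.  193.3  81.3] [104 103  98]
276 175 [442.  193.4  70.4] [107  93  87]
266 166 [343.8 182.   31.3] [109  27  23]
266 190 [443.1 162.2  10.4] [36 48 87]
257 168 [441.7 130.6 107.8] [33 28 28]
(np.float64(429.8325633491227), np.float64(162.93923620112122), np.float64(25.75497480431385)) 118Traceback (most recent call last):
  File "<stdin>", line 9, in <module>
  File "h.py", line 17, in outline
    cs,_=cv2.findContours(m,0,1); k=max(cs,key=cv2.contourArea); hu=cv2.convexHull(k)[:,0]
                                    ~~~^^^^^^^^^^^^^^^^^^^^^^^^
ValueError: max() iterable argument is empty
```

View pics/t3.png

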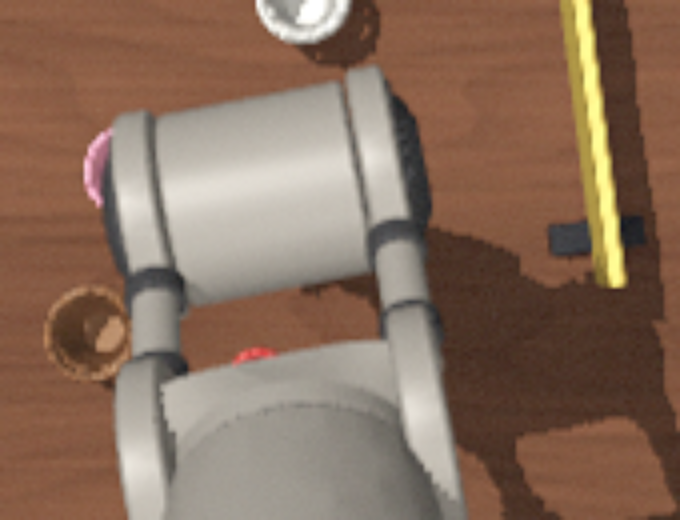

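```bash
python3 -m pendant '[0,0,-1,0, 0,0,-2,0, 0,0,-3,0, 0,0,-3.6,0, 0,0,-3.6,0, 0,0,-3.6,0]' 50
cat >> h.py <<'E'
def tips():
    s=robot.state(); e=s["ee_pos"]; i,P,K,T=cam("scene"); R=P-e
    q=cv2.cvtColor(i,cv2.COLOR_RGB2HSV).astype(int)
    m=(abs(R[...,0])<32)&(abs(R[...,1])<62)&(R[...,2]>-15)&(R[...,2]<120)
    for a,b,nm in((-62,-5,"-y"),(5,62,"+y")):
        k=m&(R[...,1]>a)&(R[...,1]<b); z=R[k]
        for lo in range(-15,110,10):
            w=z[(z[:,2]>=lo)&(z[:,2]<lo+10)]
            if len(w)>1: print(nm,lo,len(w),"x",w[:,0].mean().round(),"y",w[:,1].min().round(),w[:,1].max().round())
    return i,P,K,T
E
python3 - <<'E'
from h import *
tips()
E
```

```text
t: 4.9
ee_pos: [427.6, 164.1, 119.1]
tool_rot: [3.141, -0.001, -0.0]
contact_force: [0.1, -0.5, -0.4]
gripper_width: 49.8
grasp_force: 0.0
-y 25 3 x 12.0 y -30.0 -25.0
-y 35 14 x 10.0 y -37.0 -25.0
-y 45 15 x 10.0 y -38.0 -25.0
-y 55 17 x 10.0 y -38.0 -24.0
-y 65 12 x 12.0 y -43.0 -25.0
-y 75 40 x 9.0 y -55.0 -22.0
-y 85 31 x 11.0 y -59.0 -21.0
-y 95 46 x 10.0 y -61.0 -8.0
-y 105 31 x 16.0 y -62.0 -6.0
+y 25 3 x 7.0 y 26.0 32.0
+y 35 15 x 7.0 y 25.0 39.0
+y 45 16 x 7.0 y 25.0 38.0
+y 55 19 x 9.0 y 24.0 37.0
+y 65 15 x 9.0 y 26.0 46.0
+y 75 42 x 10.0 y 25.0 57.0
+y 85 27 x 8.0 y 23.0 60.0
+y 95 37 x 14.0 y 7.0 62.0
+y 105 37 x 14.0 y 6.0 61.0
```

The fingertips really sit about 33 mm above the reported TCP at this opening, so they passed above the cup. I'll correct for that and squeeze again.

```bash
python3 -m pendant '[0,0,0,0, 0,0,0,0, 0,0,0,0, 0,0,1,0, 0,0,2,0, 0,0,3,0, 0,0,4,0, 0,0,4.5,0, 0,0,5,0, 0,0,5,0, 0,0,5,0]' 85 && python3 -m pendant '[0,0,0,0, 0,0,0,0, 0,0,0,0, 0,0,0,0, 0,0,0,0, 0,0,0,0, 0,0,0,0, 0,0,0,0]' 50
```

```text
t: 6.05
ee_pos: [427.8, 164.1, -5.6]
tool_rot: [3.141, -0.001, -0.001]
contact_force: [0.8, -0.4, 0.3]
gripper_width: 84.9
grasp_force: 0.0
t: 6.85
ee_pos: [428.6, 164.2, -4.5]
tool_rot: [-3.141, 0.0, -0.003]
contact_force: [-1.3, -0.2, 7.2]
gripper_width: 55.2
grasp_force: 62.1
```

Run:
```python
from h import *
i,P,K,T=tips(); save("s4.png",cv2.resize(i[130:210,220:320],(750,600),interpolation=cv2.INTER_CUBIC))
```

```text
-y -5 156 x 3.0 y -62.0 -6.0
-y 5 40 x 7.0 y -62.0 -5.0
-y 15 10 x 11.0 y -17.0 -5.0
-y 25 13 x 1.0 y -18.0 -5.0
-y 35 22 x 1.0 y -40.0 -5.0
-y 45 45 x 6.0 y -40.0 -5.0
-y 55 23 x 9.0 y -40.0 -5.0
-y 65 10 x 13.0 y -46.0 -30.0
-y 75 33 x 9.0 y -59.0 -27.0
-y 85 26 x 10.0 y -59.0 -21.0
-y 95 40 x 9.0 y -62.0 -8.0
-y 105 24 x 16.0 y -62.0 -9.0
+y -5 139 x 7.0 y 6.0 61.0
+y 5 26 x 5.0 y 5.0 61.0
+y 15 6 x 0.0 y 7.0 13.0
+y 25 19 x -6.0 y 6.0 35.0
+y 35 26 x -3.0 y 5.0 42.0
+y 45 47 x 3.0 y 7.0 42.0
+y 55 25 x 4.0 y 8.0 42.0
+y 65 16 x 10.0 y 28.0 56.0
+y 75 31 x 9.0 y 28.0 59.0
+y 85 25 x 9.0 y 21.0 62.0
+y 95 28 x 12.0 y 6.0 61.0
+y 105 29 x 15.0 y 5.0 60.0
```

View pics/s4.png

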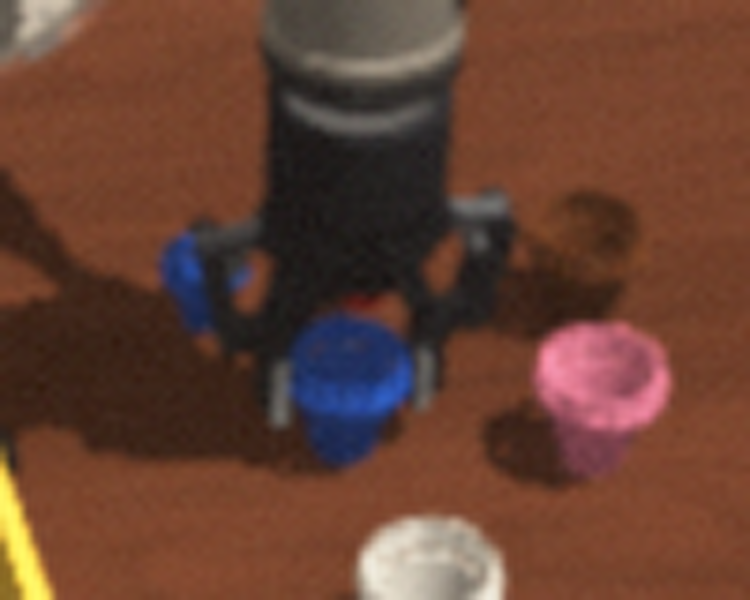

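The fingers now hold the blue cup upright at its collar, tips at about (280,420) and (425,400) in the crop. Next I'll open, turn 90° and squeeze across.

```bash
python3 -m pendant '[0,0,0,0, 0,0,0,0, 0,0,0,0, 0,0,0,0, 0,0,0,0, 0,0,0,0]' 85 && python3 -m pendant '[0,0,0,-1.4, 0,0,0,-2.8, 0,0,0,-4.2, 0,0,0,-5.6, 0,0,0,-7, 0,0,0,-8.4, 0,0,0,-9.8, 0,0,0,-11.2, 0,0,0,-12.6, 0,0,0,-14, 0,0,0,-15, 0,0,0,-15]' 85 && python3 -m pendant '[0,0,0,0, 0,0,0,0, 0,0,0,0, 0,0,0,0, 0,0,0,0, 0,0,0,0, 0,0,0,0, 0,0,0,0]' 50
```

```text
t: 7.5
ee_pos: [427.8, 164.1, -5.6]
tool_rot: [3.141, -0.001, -0.0]
contact_force: [0.4, -0.6, 0.9]
gripper_width: 85.1
grasp_force: 0.0
t: 8.7
ee_pos: [427.8, 164.1, -5.6]
tool_rot: [-2.221, -2.222, 0.0]
contact_force: [-0.0, -0.9, 0.2]
gripper_width: 84.7
grasp_force: 0.0
t: 9.5
ee_pos: [428.0, 164.2, -4.8]
tool_rot: [2.223, 2.219, 0.001]
contact_force: [-2.6, -1.7, 9.2]
gripper_width: 55.7
grasp_force: 61.4
```

```bash
python3 -m pendant '[0,0,0,0, 0,0,0,0, 0,0,0,0, 0,0,0,0, 0,0,-1,0, 0,0,-2,0, 0,0,-3,0, 0,0,-3,0]' 85 && python3 -m pendant '[0,1,0,0, 0.31,2.5,0,0, 0.31,4,0,0, 0.31,5.31,0,0, 0.31,5.31,0,0, 0.31,5.31,1,0, 0.31,5.31,2,0, 0.31,5.31,3,0, 0.31,5.31,3,0, 0.31,5.31,3,0]' 85 && python3 -m pendant '[0,0,0,0, 0,0,0,0, 0,0,0,0, 0,0,0,0, 0,0,0,0, 0,0,0,0, 0,0,0,0, 0,0,0,0]' 50
```

```text
t: 10.3
ee_pos: [429.9, 164.6, 72.1]
tool_rot: [2.22, 2.219, 0.008]
contact_force: [-0.3, 0.4, 0.8]
gripper_width: 85.2
grasp_force: 0.0
t: 11.3
ee_pos: [559.8, 171.8, -5.9]
tool_rot: [-2.221, -2.22, 0.002]
contact_force: [0.9, -0.1, 0.9]
gripper_width: 84.8
grasp_force: 0.0
t: 12.1
ee_pos: [561.5, 172.0, -3.5]
tool_rot: [2.221, 2.22, 0.004]
contact_force: [-2.6, 0.2, 7.7]
gripper_width: 55.5
grasp_force: 61.7
```

```bash
python3 -m pendant '[0,0,0,0, 0,0,0,0, 0,0,0,0, 0,0,0,0, 0,0,0,0, 0,0,0,0]' 85 && python3 -m pendant '[0,0,0,1.4, 0,0,0,2.8, 0,0,0,4.2, 0,0,0,5.6, 0,0,0,7, 0,0,0,8.4, 0,0,0,9.8, 0,0,0,11.2, 0,0,0,12.6, 0,0,0,14, 0,0,0,15, 0,0,0,15]' 85 && python3 -m pendant '[0,0,0,0, 0,0,0,0, 0,0,0,0, 0,0,0,0, 0,0,0,0, 0,0,0,0, 0,0,0,0, 0,0,0,0]' 50
```

```text
t: 12.7
ee_pos: [560.6, 171.8, -5.6]
tool_rot: [-2.222, -2.221, 0.0]
contact_force: [-0.1, -0.6, -0.5]
gripper_width: 85.5
grasp_force: 0.0
t: 13.9
ee_pos: [560.6, 171.8, -5.6]
tool_rot: [3.141, -0.002, -0.0]
contact_force: [0.5, 0.7, 0.3]
gripper_width: 85.0
grasp_force: 0.0
t: 14.7
ee_pos: [560.9, 171.9, -4.7]
tool_rot: [-3.142, -0.002, -0.002]
contact_force: [-1.2, -0.1, 5.4]
gripper_width: 55.6
grasp_force: 62.2
```

```bash
python3 -m pendant '[0,0,-1,0, 0,0,-2,0, 0,0,-3,0, 0,0,-3.6,0, -0.8,0.1,-3.6,0, -1.8,0.2,-3.6,0, -2.8,0.31,-3.6,0, -3.8,0.31,-3.6,0, -4.7,0.31,-3.6,0, -5.31,0.31,-3.6,0, -5.31,0.31,-3.6,0, -5.31,0.31,-3.6,0]' 50
python3 - <<'E'
from h import *
i,P,K,T=cam("scene"); save("s5.png",cv2.resize(i[110:210,210:330],(720,600),interpolation=cv2.INTER_CUBIC))
E
```

```text
t: 15.9
ee_pos: [428.7, 164.2, 84.8]
tool_rot: [-3.141, -0.001, -0.002]
contact_force: [0.5, -0.2, 0.2]
gripper_width: 55.5
grasp_force: 63.3
```

View pics/s5.png

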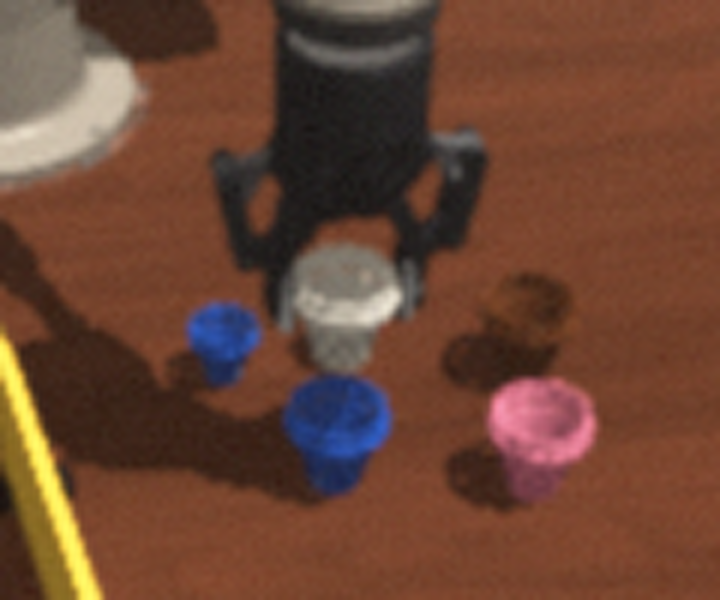

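The white cup (345,300) is held upright, straight above the blue cup (338,430). I'll lower it to about 8 mm above seated.

```bash
python3 -m pendant '[0,0,0.4,0, 0,0,0.8,0, 0,0,1.2,0, 0,0,1.5,0, 0,0,1.8,0, 0,0,2.1,0, 0,0,2.4,0, 0,0,2.6,0, 0,0,2.72,0, 0,0,2.72,0, 0,0,2.72,0]' 50
```

```text
t: 17.05
ee_pos: [428.0, 164.2, 16.6]
tool_rot: [-3.142, 0.001, -0.001]
contact_force: [-0.6, -0.6, -1.3]
gripper_width: 55.2
grasp_force: 63.3
```

No contact force, so I'll release, back off upward and look.

```bash
python3 -m pendant '[0,0,0,0, 0,0,0,0, 0,0,0,0, 0,0,0,0, 0,0,0,0, 0,0,0,0, 0,0,0,0, 0,0,-1,0, 0,0,-2,0, 0,0,-3,0, 0,0,-3,0]' 85
python3 - <<'E'
from h import *
i,P,K,T=cam("scene"); save("s6.png",cv2.resize(i[120:210,220:320],(660,594),interpolation=cv2.INTER_CUBIC))
u0,v0=266,180
for nm,t in(("w",white),("b",blue)):
    hu,W,m=outline(i,P,K,T,u0,v0-4,20,t,47); z=P[...,2][m>0]
    print(nm,m.sum(),np.nanpercentile(z,[2,50,90,99]).round(1))
    k=(m>0)&(P[...,2]>52)&(P[...,2]<76); 
    if k.sum()>8: print(np.round(circ(P[k][:,:2]),1))
E
```

```text
t: 18.15
ee_pos: [429.9, 164.6, 94.3]
tool_rot: [-3.14, 0.0, -0.009]
contact_force: [-0.6, 0.2, -0.2]
gripper_width: 85.0
grasp_force: 0.0
w 206 [ -2.   57.7  65.7 141.1]
[432.3 164.1  25.6]
b 144 [ 7.4 31.1 47.3 50.8]
```

View pics/s6.png

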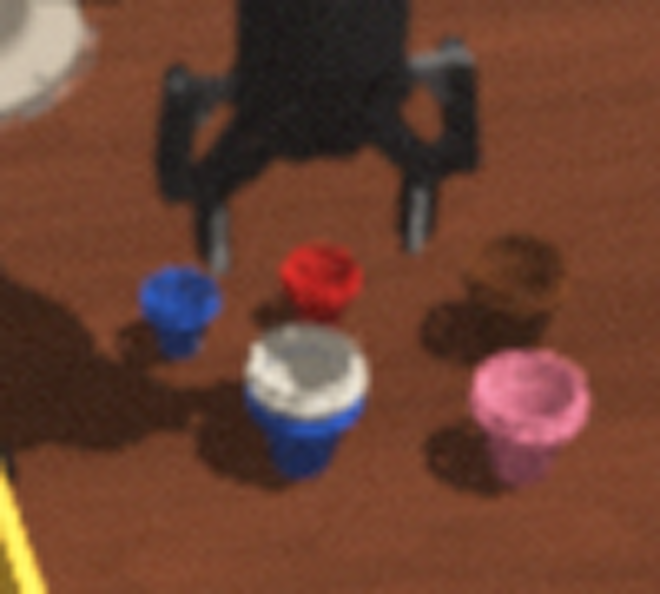

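The white cup sits level in the blue one, collar on rim (crop 305,385). Next I'll grip the blue cup low.

```bash
python3 -m pendant '[0,0,0.8,0, 0,0,1.6,0, 0,0,2.4,0, 0,0,3.2,0, 0,0,3.8,0, 0,0,4.2,0, 0,0,4.2,0, 0,0,4.2,0, 0,0,4.2,0]' 85 && python3 -m pendant '[0,0,0,0, 0,0,0,0, 0,0,0,0, 0,0,0,0, 0,0,0,0, 0,0,0,0, 0,0,0,0, 0,0,0,0, 0,0,0,0]' 50
python3 - <<'E'
from h import *
i,P,K,T=tips(); save("s7.png",cv2.resize(i[120:210,220:320],(660,594),interpolation=cv2.INTER_CUBIC))
E
```

```text
t: 19.1
ee_pos: [428.3, 164.2, -13.0]
tool_rot: [-3.141, 0.001, -0.002]
contact_force: [-0.2, 0.9, 0.2]
gripper_width: 85.0
grasp_force: 0.0
t: 20.0
ee_pos: [428.4, 163.9, -12.7]
tool_rot: [3.141, -0.0, 0.002]
contact_force: [-1.3, -2.2, 6.6]
gripper_width: 55.6
grasp_force: 62.3
-y 5 176 x 4.0 y -62.0 -6.0
-y 15 10 x 13.0 y -42.0 -6.0
-y 25 8 x 15.0 y -17.0 -6.0
-y 35 22 x 12.0 y -40.0 -6.0
-y 45 14 x 9.0 y -41.0 -7.0
-y 55 42 x 11.0 y -40.0 -5.0
-y 65 31 x 15.0 y -45.0 -5.0
-y 75 45 x 13.0 y -59.0 -6.0
-y 85 27 x 8.0 y -59.0 -21.0
-y 95 38 x 9.0 y -59.0 -6.0
-y 105 22 x 16.0 y -62.0 -8.0
+y 5 146 x 8.0 y 6.0 61.0
+y 15 8 x 2.0 y 8.0 59.0
+y 25 6 x 13.0 y 7.0 33.0
+y 35 10 x 15.0 y 6.0 40.0
+y 45 24 x 2.0 y 6.0 39.0
+y 55 41 x 6.0 y 7.0 43.0
+y 65 44 x 5.0 y 7.0 47.0
+y 75 45 x 11.0 y 6.0 59.0
+y 85 26 x 8.0 y 22.0 62.0
+y 95 27 x 12.0 y 6.0 62.0
+y 105 33 x 16.0 y 5.0 61.0
```

View pics/s7.png

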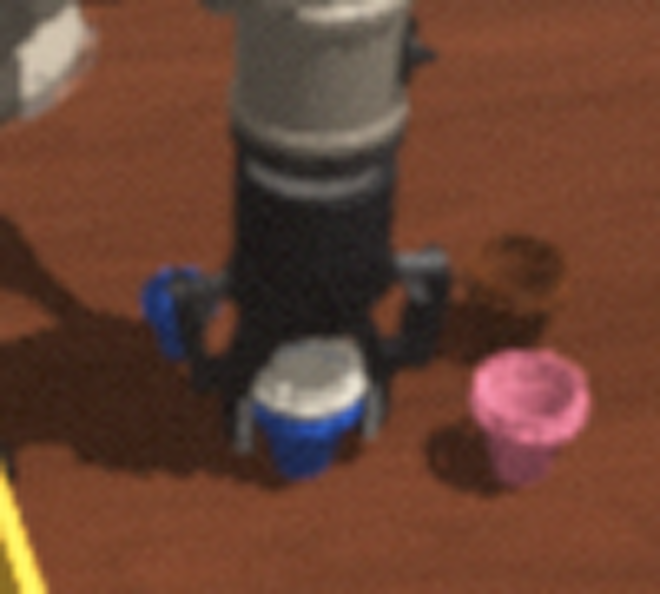

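```bash
python3 -m pendant '[0,0,-0.2,0, 0,0,-0.6,0, 0,0,-1.2,0, 0,0,-2,0, 0,0,-2.8,0, 0,0,-3.6,0, 0,0,-4.4,0, 0,0,-5.2,0, 0,0,-5.8,0, 0,0,-6,0, 0,0,-6,0, 0,0,-6,0]' 50
python3 - <<'E'
from h import *
i,P,K,T=cam("scene"); e=robot.state()["ee_pos"]; R=P-e
s=(abs(R[...,0])<35)&(abs(R[...,1])<35)
hsv=cv2.cvtColor(i,cv2.COLOR_RGB2HSV).astype(int)
b=blue(hsv)&s; w=white(hsv)&s&(R[...,2]<90)
for nm,m in(("b",b),("w",w)): print(nm,m.sum(),np.percentile(R[m][:,2],[1,10,50,90,98]).round(1),R[m][:,:2].mean(0).round(1))
save("s8.png",cv2.resize(i[90:190,210:330],(720,600),interpolation=cv2.INTER_CUBIC))
E
```

```text
t: 21.25
ee_pos: [427.3, 164.0, 136.0]
tool_rot: [3.141, -0.001, -0.002]
contact_force: [0.5, 0.1, -1.5]
gripper_width: 55.8
grasp_force: 63.5
b 114 [19.3 27.1 50.5 61.8 64.7] [21.4 -3.4]
w 174 [52.7 58.  71.2 78.6 80.2] [1.3 4.3]
```

View pics/s8.png

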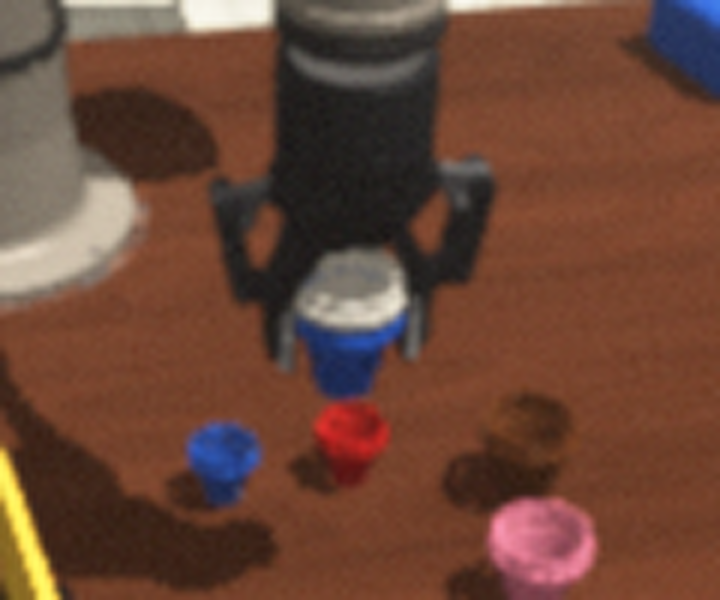

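Both cups are lifted together and upright (350,320 in the crop), with the bottom near 150 mm. I'll carry them across.

```bash
python3 -m pendant '[0.13,0.3,0,0, 0.35,0.8,0,0, 0.7,1.6,0,0, 1.1,2.5,0,0, 1.54,3.5,0,0, 1.98,4.5,0,0, 2.42,5.5,0,0, 2.85,6.5,0,0, 3.25,7.4,0,0, 3.5,8,0,0, 3.64,8.3,0,0, 3.72,8.47,0,0]' 50 && python3 -m pendant '[0.13,0.3,0,0, 0.35,0.8,0,0, 0.7,1.6,0,0, 1.1,2.5,0,0, 1.54,3.5,0,0, 1.98,4.5,0,0, 2.42,5.5,0,0, 2.85,6.5,0,0, 3.25,7.4,0,0, 3.5,8,0,0, 3.64,8.3,0,0, 3.72,8.47,0,0]' 50
python3 - <<'E'
from h import *
i,P,K,T=cam("scene"); e=robot.state()["ee_pos"]; R=P-e
s=(abs(R[...,0])<35)&(abs(R[...,1])<35)
hsv=cv2.cvtColor(i,cv2.COLOR_RGB2HSV).astype(int)
w=white(hsv)&s&(R[...,2]<90); b=blue(hsv)&s
for nm,m in(("b",b),("w",w)): print(nm,m.sum(),np.percentile(R[m][:,2],[1,10,50,90,98]).round(1))
g=(abs(hsv[...,0]-70)<20)&(hsv[...,1]>70)&(P[...,2]>80)&(P[...,2]<95)&(P[...,1]<-190)&(P[...,1]>-320)&(P[...,0]>540)
print("jar",g.sum(),np.round(circ(P[g][:,:2]),1),e)
save("s9.png",cv2.resize(i[120:280,60:220],(600,600),interpolation=cv2.INTER_CUBIC))
E
```

```text
t: 22.5
ee_pos: [520.7, -48.3, 136.2]
tool_rot: [-3.141, 0.002, 0.001]
contact_force: [-0.1, 0.7, -1.7]
gripper_width: 55.6
grasp_force: 63.5
t: 23.7
ee_pos: [613.8, -259.9, 136.2]
tool_rot: [-3.141, 0.001, 0.001]
contact_force: [-0.2, 0.2, -1.1]
gripper_width: 55.8
grasp_force: 63.6
b 156 [19.6 27.3 54.4 61.8 64.1]
w 273 [43.5 52.2 69.1 78.5 80.9]
jar 129 [ 616.1 -260.2   37.2] [ 613.92474982 -260.10506578  136.23313221]
```

View pics/s9.png

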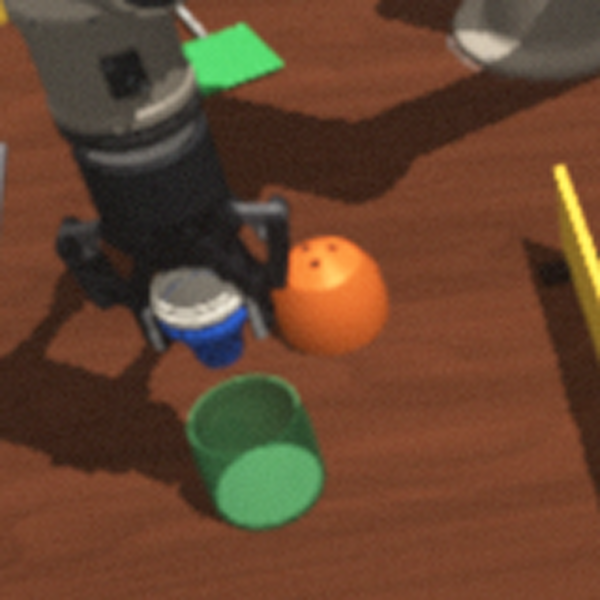

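The pair (200,310) hangs upright above the untouched green jar (250,410), and the position agrees with the measured mouth centre. I'll lower it by 53 mm.

```bash
python3 -m pendant '[0,0,0.2,0, 0,0,0.5,0, 0,0,0.9,0, 0,0,1.3,0, 0,0,1.6,0, 0,0,1.85,0, 0,0,2.02,0, 0,0,2.12,0, 0,0,2.12,0, 0,0,2.12,0, 0,0,2.12,0, 0,0,2.12,0]' 50
python3 - <<'E'
from h import *
i,P,K,T=cam("scene"); e=robot.state()["ee_pos"]; R=P-e
s=(abs(R[...,0])<35)&(abs(R[...,1])<35)
hsv=cv2.cvtColor(i,cv2.COLOR_RGB2HSV).astype(int)
w=white(hsv)&s&(R[...,2]<90); b=blue(hsv)&s
for nm,m in(("b",b),("w",w)): print(nm,m.sum(),np.percentile(P[m][:,2],[1,10,50,90,98]).round(1))
print(e)
E
```

```text
t: 24.95
ee_pos: [613.9, -259.6, 83.9]
tool_rot: [3.141, -0.0, 0.001]
contact_force: [-0.3, 0.3, -0.7]
gripper_width: 55.5
grasp_force: 63.6
b 147 [ 99.4 108.1 134.3 145.4 146.8]
w 245 [126.7 133.4 151.4 163.1 165. ]
[ 613.87636247 -259.52515312   83.82729506]
```

The pair's top reads about 165 mm, so the bottom is at about 97 mm, roughly 12 mm above the rim, still and centred.

```bash
python3 -c "
from station import robot
print(robot.close_job())"
```

```text
the job is handed in; nothing more can be done
None
```

I handed the job in with the nested cups still gripped, upright and motionless, the blue cup's bottom centred about 12 mm above the drip jar's mouth; no contact with the guard, jar or bystanders was seen, and the hand-in returned no verdict.

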